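# Change a sample rack over from warming to shaking

## Task

Lift the sample rack by its handle off the warming plate and set it down, without dropping it and keeping it upright, flat inside the lipped tray of the shaker, and let go. Only then change the power over at the console: flip the paddle lever (warming plate) towards the robot to off and the ball lever (shaker) away from the robot to on, each until it snaps right over. Leave the short lever as it is, and do not shift or knock over anything else on the bench.

Things in the scene. Friction and masses are not known exactly. Their poses are not given: they have to be found in the camera images.
- rack: The sample rack: white, 56 (x) x 150 (y) mm and 58 mm high, two rows of capped tubes fixed in it (caps end 66 mm up), with a steel carrying handle over its length; 0.35 kg or so. Origin at the centre of its underside; y along its length, z up.
- rack_handle (a point): Centre of the rack's carrying handle: a straight bar along the rack's y, 12 mm thick (x), 14 mm high, 140 mm long, held by posts 66 mm to either side, 107 mm above the underside of the rack. Free all round between the posts, 34 mm of air beneath it. Same axes as the rack.
- warmer: The warming plate, fixed: flat white box with a plain aluminium top without a rim, 140 (x) x 200 (y) mm, top 45 mm above the bench. Origin at the centre of its underside. The rack starts on it; it stands at the left or at the right of the bench, the shaker on the other side.
- tray_floor (a point): Centre of the floor of the shaker's steel tray (fixed), 65 mm above the bench. The shaker is a white box 140 (x) x 200 (y) mm. Tray inside: 92 (x) x 186 (y) mm, with a lip 12 mm high and 6 mm thick all round. z up.
- console: The switch console, fixed: grey box 116 (x) x 236 (y) mm, 40 mm high, with a row of three toggle modules 16 mm thick on it, in any order; steel fins 4 mm thick between the modules and side cheeks at the ends reach 74 mm at most above the bench. Origin at the centre of its underside; x away from the robot, y along the row.
- ball_switch (a joint): The shaker's switch: round steel stem 8 mm thick, with a black ball of 18 mm diameter whose centre lies 51 mm from the pivot. 0 = off (leaning 0.45 rad towards the robot), 0.9 = on (leaning 0.45 rad away from it). Over-centre spring: it resists with up to about 2.5 N at the ball, most at the end stop, turns over at 0.45 (upright), then snaps on to its end stop.
- ball_switch_pivot (a point): Pivot point of the ball switch (stays put): 18 mm above the console module's base, 58 mm above the bench, 2 mm above the module's top. x points square across the row, away from the robot: the lever swings in the x-z plane, y runs along the row of switches (the three modules stand 70 mm apart), z up.
- ball_switch_tip (a point): End of the ball lever (top of the ball), 60 mm from the pivot; turns with the lever.
- paddle_switch (a joint): The warming plate's switch: round stem 8 mm thick carrying a flat black paddle 26 mm wide (y), 6 mm thick, from 28 to 60 mm from the pivot. 0 = on (leaning 0.45 rad away from the robot), 0.9 = off (leaning 0.45 rad towards the robot). Over-centre spring as in the ball switch, up to about 3 N at mid-paddle (44 mm from the pivot), most at the end stop, turns over at 0.45.
- paddle_switch_pivot (a point): Pivot point of the paddle switch (stays put): 18 mm above the console module's base, 58 mm above the bench, 2 mm above the module's top. x points square across the row, away from the robot: the lever swings in the x-z plane, y runs along the row of switches (the three modules stand 70 mm apart), z up.
- paddle_switch_tip (a point): End of the paddle, 60 mm from the pivot; turns with the lever.
- stub_switch (a joint): The bench lamp's switch, to be left on: a short plain lever, 34 mm long, 11 mm thick. 0 = on (leaning 0.45 rad away from the robot), 0.9 = off.
- stub_switch_pivot (a point): Pivot point of the short switch (stays put): 18 mm above the console module's base, 58 mm above the bench, 2 mm above the module's top. x points square across the row, away from the robot: the lever swings in the x-z plane, y runs along the row of switches (the three modules stand 70 mm apart), z up.
- wash_bottle: Clear squeeze bottle, 56 mm diameter, 170 mm high, beside one end of the console. Loose, to be left alone. Origin at the centre of its underside.
- reagent_bottle: Amber bottle, 60 mm diameter, 140 mm high, beside the other end of the console. Loose, to be left alone. Origin at the centre of its underside.
- jar: Jar, 52 mm diameter, 80 mm high, on the bench before the console. Loose, to be left alone. Origin at the centre of its underside.
- tip_box: Open blue box 90 x 70 x 50 mm, on the bench at the left. Loose, to be left alone. Origin at the centre of its underside.
- beaker: Glass beaker, 68 mm diameter, 85 mm high, on the bench at the right. Loose, to be left alone. Origin at the centre of its underside.
- vial: Amber vial, 20 mm diameter, 50 mm high, standing on the warming plate close behind the rack. Loose, to be left alone. Origin at the centre of its underside.
- timer: Flat white timer 50 x 70 x 25 mm, on the bench before the console. Loose, to be left alone. Origin at the centre of its underside.

How it is judged:
By the outcome, as a careful person would: the job done as asked, in the order asked, and still so for the second after the job is handed in, with the robot touching nothing.
It also fails if it takes over 72 s, if anything falls off the work surface, if the arm or the gripper's body presses on something with over 40 N, if the wrist force passes 120 N, or if a joint passes its speed limit or range.

## Robot

A 6-joint arm with a two-finger parallel gripper is mounted at the origin on the work surface. World frame = base frame: x ahead of the robot, y to its left, z up, the work surface at z = 0. Lengths are in m, angles in rad, forces in N, time in s.
With the tool pointing down it reaches from about 0.35 to 0.975 m from the base axis. Payload 4.9 kg.
Tool frame: the origin (TCP) lies at the very end of the fingers, on their centre line; the grasp point (between the pads) lies 19 mm behind it (ctrl.pinch_z is the distance from the TCP to the grasp point, in m); z points along the fingers, y is the line along which they close (so a half turn about z gives the same grasp; the last joint's range is limited). The gripper opens to 85 mm and grips with 20 to 120 N. Pads are 22 mm wide; open, the fingers measure 114 mm over their backs; the gripper's body (76 mm by 85 mm) begins 54 mm behind the grasp point. The pads swing forward as they close: fully open they stand 13 mm farther back than shut.
Start: joints at [-1.427, 0.053, 1.613, -0, 1.476, -0.119], TCP at [0.162, -0.604, 0.231] pointing down, gripper open.
Joint ranges: [-3.01, 3.01], [-1.01, 2.22], [0.06, 2.58], [-1.02, 4.17], [0.09, 2.62], [-3.14, 3.14]. Speed limits (rad/s): [2.57, 2.57, 3.14, 3.14, 3.14, 3.14].

## Interface

Orientations are given as a rotation vector (axis times angle).
In Python, from station import ctrl, optics gives the robot as it stands. The module is installed in compiled form; this text tells all that it offers.
- The arm moves only by the shell command python3 -m handwheel 'ROWS' [OPENING] [FORCE]. ROWS is JSON, one flat list of numbers, 6 for each row, row after row: the shift along the tool's x, y, z in m, then the turn, a rotation vector about the tool's x, y, z in degrees. A call has 1 to 20 rows; each row shifts and turns the commanded pose from where the row before left it, along the tool's axes as they then stand; what a row does not reach is not made up. A row lasts 1/10 s, in which the tool goes at most 50 mm and 8.59 degrees, less where a joint would pass 70% of its speed; a pose out of reach is approached as far as the arm can. A call is refused whole if a number of a shift passes 0.05 or a number of a turn 8.59, either way. A call with a gripper value outside its range is refused whole. OPENING is the closure, from 0 (fully open) to 1 (shut), set as the call begins (- or left out, the last holds). The fingers move at their own pace and stop on an object; FORCE is the grip in N (left out, the last holds). Time passes only in rows, so rows that do not move let the fingers close. It gives the time, the measured TCP pose, the force and the opening at its end, in the units of the state.
- ctrl.get_obs(): the state, without advancing time (a new reading comes with each control period).
- optics.get_image(name): name is "scene" or "top" or "wrist"; returns (picture, depth): 480x640x3 uint8, red, green, blue; 480x640 float32, m along the optical axis (not along the pixel's ray), 0 where there is no reading.
- optics.get_calibration(name): a dict with "fovy" (degrees; the focal length in pixels is half the picture's height over the tangent of half this angle, whatever the lens; pixels are square), "cx", "cy" (the principal point, pixels), "rvec" (rotation vector, rad) and "tvec" (3), from world to camera coordinates, as OpenCV has them; the wrist camera has in their place "mount" (4x4, takes a point from camera to tool coordinates, whose origin is the TCP and whose axes are the flange's). Camera axes: x right, y down, z forward; pixel columns grow to the right and rows downward; lengths in m; the calibration is good to about 2 mm. A picture is of the moment at which its call begins: read the wrist's pose just before it. get_calibration takes no time and is no camera call.
- ctrl.finish_job(): hands the job in, once; it reports no verdict.
The state is a dict: "t": time; "q": joint angles; "dq": joint speeds; "effort": joint torques, N m; "tool_pos": TCP position; "tool_rot": TCP orientation; "contact_force": force on the tool from outside, world axes, zero at the start; "wrist_torque": the same for the moment, N m; "opening": finger opening in m.
Only numpy, scipy, OpenCV 4.12 (cv2) and the standard library are available. Lean on these libraries where they do the work, as an engineer would, in place of code of your own. Each camera call takes 0.05 s, during which the arm holds its last target. There are 200 camera calls.

## Working session

There is one attempt and no reset: what is moved stays moved. The work goes in short steps, Python scripts to look and compute and a shell command to move; the robot and the scene stay as the last step left them, time stands still between calls to the robot, and variables do not carry over. Pictures are saved under pics/ and viewed, on a budget of 10 in all, crops included, one or two more only if the job needs it, and the job is handed in when it is done.

```bash
mkdir -p pics
cat > h.py <<'E'
import numpy as np, cv2
from scipy.spatial.transform import Rotation as R
from station import ctrl, optics
def cam(n,obs=None):
    c=optics.get_calibration(n); f=240/np.tan(np.radians(c['fovy'])/2)
    K=np.array([[f,0,c['cx']],[0,f,c['cy']],[0,0,1]])
    if 'rvec' in c:
        Rm=cv2.Rodrigues(np.array(c['rvec'],float))[0]; t=np.array(c['tvec'],float).ravel()
        return K,Rm.T,-Rm.T@t,c
    T=np.eye(4);T[:3,:3]=R.from_rotvec(obs['tool_rot']).as_matrix();T[:3,3]=obs['tool_pos']
    M=T@np.array(c['mount']); return K,M[:3,:3],M[:3,3],c
def cloud(d,K,Rw,o):
    v,u=np.mgrid[:480,:640]; P=np.stack([(u-K[0,2])/K[0,0]*d,(v-K[1,2])/K[1,1]*d,d],-1)
    W=P@Rw.T+o; W[d<=0]=np.nan; return W
def grab(n):
    o=ctrl.get_obs(); im,d=optics.get_image(n); K,Rw,p,c=cam(n,o); return im,cloud(d,K,Rw,p),(K,Rw,p,c),o
def ray(px,z,K,Rw,p):
    r=Rw@np.linalg.inv(K)@np.array([px[0],px[1],1.]); return p+r*(z-p[2])/r[2]
E
python3 - <<'E'
from h import *
for n in ('top','scene'):
    im,W,(K,Rw,p,c),o=grab(n); print(n,c); print(p,Rw.round(3).tolist(),np.isnan(W[...,0]).mean())
    cv2.imwrite(f'pics/{n}0.png',im[...,::-1]); np.savez(f'{n}0.npz',im=im,W=W,K=K,Rw=Rw,p=p)
print(o)
E
```

```text
top {'fovy': 48.192733564297725, 'cx': 315.5196117789919, 'cy': 235.5237242195475, 'rvec': array([ 2.20924597, -2.15465649,  0.09082931]), 'tvec': array([-0.03522917,  0.56863578,  1.66826171])}
[ 0.43417011 -0.01724151  1.70847416] [[0.025, -0.996, 0.08], [-1.0, -0.025, -0.002], [0.004, -0.08, -0.997]] 0.004114583333333333
scene {'fovy': 46.67632426584041, 'cx': 314.94281013451655, 'cy': 250.80764690621348, 'rvec': array([ 1.12856475,  2.35710274, -0.99059617]), 'tvec': array([ 0.36173328, -0.23350369,  1.80102612])}
[1.36841001 0.61759319 1.08402154] [[-0.624, 0.54, -0.564], [0.781, 0.44, -0.443], [0.009, -0.717, -0.697]] 0.003994140625
{'t': 0.05, 'q': array([-1.42701056e+00,  5.33128957e-02,  1.61429455e+00, -2.28380840e-06,
        1.47595030e+00, -1.18989026e-01]), 'dq': array([-0.00117847, -0.00052811, -0.00104575,  0.00071527,  0.0003304 ,
       -0.00060364]), 'effort': array([-1.09084795e-03, -3.95175827e+01, -3.71657753e+01, -3.18564298e-04,
        4.06295556e-03,  1.72501810e-06]), 'tool_pos': array([ 0.16226917, -0.60293661,  0.23008992]), 'tool_rot': array([-3.11256751e+00, -4.11322046e-01,  4.18144286e-05]), 'contact_force': array([0.24173809, 0.18273288, 0.37588838]), 'wrist_torque': array([0.01241599, 0.01645138, 0.02433826]), 'opening': 0.08543131469772071}
```

View pics/top0.png

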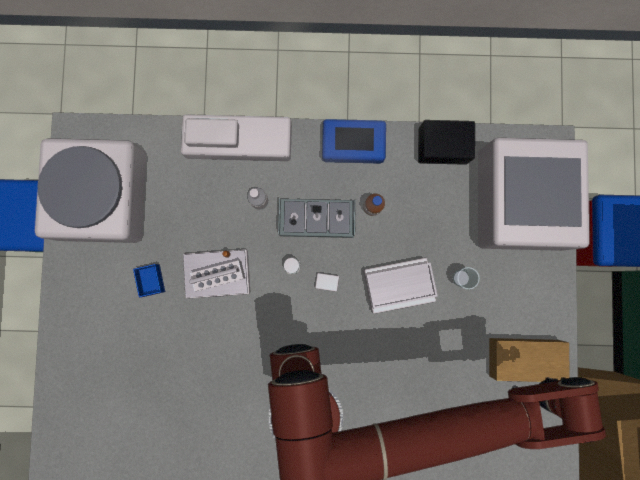

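View pics/scene0.png

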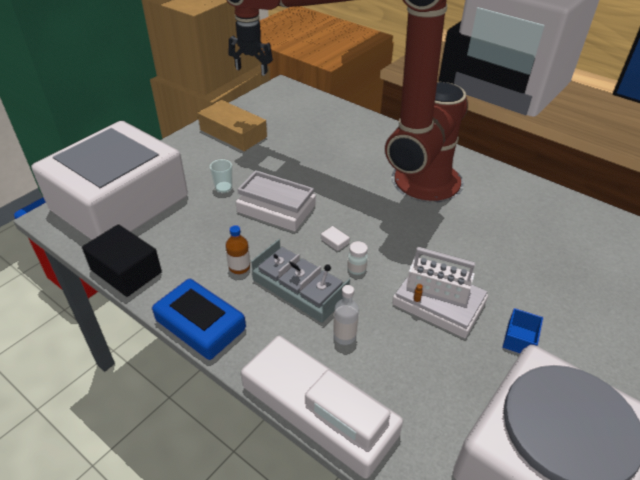

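The top view shows the rack on the warmer at (217,274), vial at (226,253), shaker tray at (400,284) and console at (317,217), with the ball left, paddle centre and stub right. The scene view agrees. Next I measure from depth.

```bash
cat > m.py <<'E'
from h import *
def rect(P):
    (c,s,a)=cv2.minAreaRect((P[:,:2]*1000).astype(np.float32)); return np.round(c,1),np.round(s,1),round(a,1)
def pca(P):
    m=P[:,:2].mean(0);w,v=np.linalg.eigh(np.cov((P[:,:2]-m).T));d=v[:,1];return m.round(4),round(np.degrees(np.arctan2(d[1],d[0]))%180,1),len(P)
D={n:np.load(f'{n}0.npz') for n in('top','scene')}
g={'rack':(217,274),'tray':(400,284),'cons':(317,217)}
for k,px in g.items():
    d=D['top']; c=d['W'][px[1],px[0]]; print(k,c.round(3))
    for n in D:
        W=D[n]['W'].reshape(-1,3); W=W[~np.isnan(W[:,0])]
        W=W[(abs(W[:,:2]-c[:2])<.16).all(1)]
        bench=W[(W[:,2]<.012)]; print(' ',n,'bench',np.median(bench[:,2]).round(4), bench[:,2].std().round(4))
        L=W[np.linalg.norm(W[:,:2]-c[:2],axis=1)<.12]
        h=np.histogram(L[:,2],np.arange(.02,.19,.01)); print('  ',h[0])
        if k=='rack':
            H=L[(L[:,2]>.14)&(L[:,2]<.17)]; 
            if len(H)>5: print('  handle',pca(H),rect(H),np.percentile(H[:,2],[5,50,95]).round(4))
            T=L[(L[:,2]>.038)&(L[:,2]<.052)]; print('  warmer',rect(T),np.median(T[:,2]))
        if k=='tray':
            F=L[(L[:,2]>.058)&(L[:,2]<.070)]; print('  floor',rect(F),pca(F),np.median(F[:,2]))
            F=L[(L[:,2]>.072)&(L[:,2]<.085)]; print('  lip',rect(F),pca(F))
        if k=='cons':
            F=L[(L[:,2]>.03)&(L[:,2]<.08)]; print('  box',rect(F))
            F=L[(L[:,2]>.09)]; print('  levers',F.round(3).tolist()[:40])
E
python3 m.py
python3 - <<'E'
import cv2,numpy as np
a=cv2.imread('pics/top0.png');s=cv2.imread('pics/scene0.png')
r=lambda i,x0,y0,x1,y1:cv2.resize(i[y0:y1,x0:x1],(400,300),interpolation=cv2.INTER_CUBIC)
cv2.imwrite('pics/crop1.png',np.vstack([np.hstack([r(a,265,180,365,255),r(s,245,230,365,320)]),np.hstack([r(a,165,235,265,310),r(a,355,245,455,320)])]))
E
```

```text
rack [0.44  0.259 0.164]
  top bench 0.0007 0.0041
   [  78  256 1136  231    8   22   18  200  429  139    4    3    6  124
   80    0]
  handle (array([0.4361, 0.2724]), np.float64(106.2), 210) (array([436.1, 273.8]), array([ 12.5, 142.1]), 16.1) [0.1526 0.1588 0.1651]
  warmer (array([442.7, 283.4]), array([137.3, 191.3]), 5.7) 0.04535682817848352
  scene bench -0.0006 0.0027
   [ 207  250 1382  222   71  381   89  385  598  165   22   24   84  297
   29    0]
  handle (array([0.4373, 0.2794]), np.float64(106.2), 410) (array([436.2, 278. ]), array([ 19.2, 139.9]), 15.8) [0.1454 0.1555 0.1605]
  warmer (array([466.8, 295. ]), array([122.4, 201.5]), 29.4) 0.04470407676413801
tray [ 0.424 -0.283  0.063]
  top bench 0.0013 0.004
   [  15   92  555  176 1444  590  141    0    0    0    0    0    0    0
    0    0]
  floor (array([ 422.1, -284. ]), array([101.2, 198.4]), 13.4) (array([ 0.42  , -0.2857]), np.float64(102.4), 1501) 0.06572712466867969
  lip (array([ 420.7, -284.7]), array([104.1, 199. ]), 12.4) (array([ 0.4201, -0.2857]), np.float64(102.9), 520)
  scene bench -0.0011 0.003
[... 1910 characters left out ...]
649, -0.021, 0.109], [0.651, -0.016, 0.114], [0.648, -0.016, 0.111], [0.648, -0.013, 0.113], [0.647, -0.026, 0.101], [0.651, -0.02, 0.107], [0.651, -0.017, 0.109], [0.652, -0.012, 0.113], [0.648, -0.012, 0.11], [0.649, -0.008, 0.113], [0.597, 0.045, 0.107], [0.599, 0.049, 0.111], [0.598, 0.051, 0.112], [0.595, 0.052, 0.11], [0.647, -0.023, 0.099], [0.65, -0.018, 0.104], [0.652, -0.012, 0.109], [0.652, -0.009, 0.111], [0.65, -0.008, 0.111], [0.65, -0.004, 0.113], [0.606, 0.048, 0.112], [0.602, 0.048, 0.109], [0.603, 0.052, 0.113], [0.599, 0.052, 0.11], [0.598, 0.057, 0.111], [0.643, -0.024, 0.091], [0.646, -0.017, 0.098], [0.649, -0.012, 0.104], [0.651, -0.007, 0.108], [0.652, -0.003, 0.112]]
```

View pics/crop1.png

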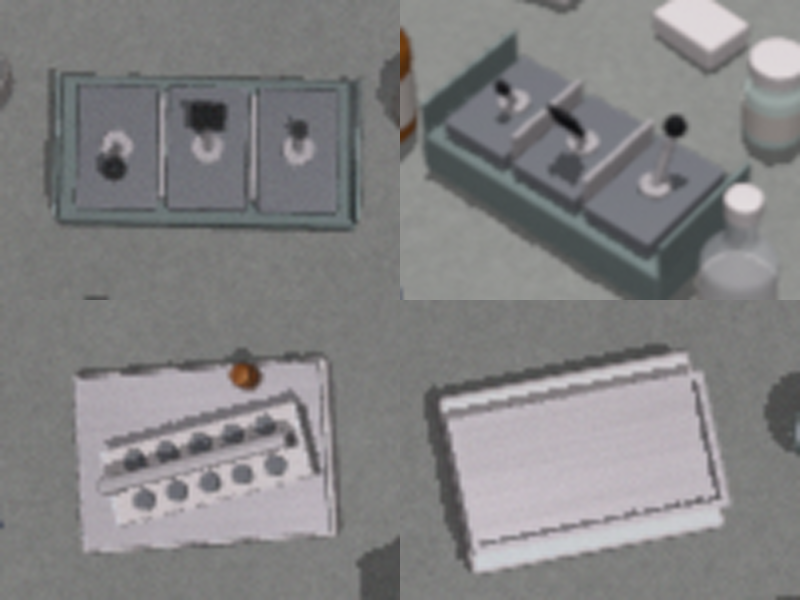

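The crop shows the ball leaning to the robot, the paddle and stub leaning away, and the rack turned slightly in relation to the warmer. Moving towards the rack, at a safe height first.

```bash
cat >> h.py <<'E'
def to(tgt,yaw=None):
    "shift in present tool axes (m) to reach world tgt; turn (deg) about tool axes so that z is down and tool x at yaw"
    o=ctrl.get_obs(); T=R.from_rotvec(o['tool_rot']); M=T.as_matrix()
    print('t',round(o['t'],2),'pos',o['tool_pos'].round(4),'yaw',round(np.degrees(np.arctan2(M[1,0],M[0,0])),2),'F',o['contact_force'].round(1),'open',round(o['opening'],4))
    print('shift',(M.T@(np.array(tgt)-o['tool_pos'])).round(4))
    if yaw is not None:
        a=np.radians(yaw);c,s=np.cos(a),np.sin(a); G=np.array([[c,s,0],[s,-c,0],[0,0,-1]])
        print('turn',np.degrees((T.inv()*R.from_matrix(G)).as_rotvec()).round(2),'shift after turn',(G.T@(np.array(tgt)-o['tool_pos'])).round(4))
E
python3 -m handwheel '[0.031,-0.022,-0.006,0,0,0, 0.031,-0.022,-0.006,0,0,0, 0.031,-0.022,-0.006,0,0,0, 0.031,-0.022,-0.006,0,0,0, 0.031,-0.022,-0.006,0,0,0, 0.031,-0.022,-0.006,0,0,0, 0.031,-0.022,-0.006,0,0,0, 0.031,-0.022,-0.006,0,0,0, 0.031,-0.022,-0.006,0,0,0, 0.031,-0.022,-0.006,0,0,0, 0.031,-0.022,-0.006,0,0,0, 0.031,-0.022,-0.006,0,0,0]' 0
python3 -m handwheel '[0,0,0,0,0,-8.3, 0,0,0,0,0,-8.3, 0,0,0,0,0,-8.3, 0,0,0,0,0,-8.3, 0,0,0,0,0,-8.3, 0,0,0,0,0,-8.3, 0,0,0,0,0,-8.3, 0,0,0,0,0,-8.3, 0,0,0,0,0,-8.3, 0,0,0,0,0,-8.3, 0,0,0,0,0,-8.3, 0,0,0,0,0,0, 0,0,0,0,0,0]'
python3 - <<'E'
from h import *
to([.420,-.282,.33],102.4); to([.436,.276,.30],106.2)
print(optics.get_calibration('wrist'))
im,W,(K,Rw,p,c),o=grab('wrist'); np.savez('w1.npz',im=im,W=W); cv2.imwrite('pics/w1.png',im[...,::-1])
print(p, Rw[:,2], W[240,320])
E
```

```text
t: 1.3
tool_pos: [0.4536, -0.2504, 0.3031]
tool_rot: [-3.114, -0.412, 0.001]
contact_force: [-0.1, 0.2, 0.5]
opening: 0.0854
t: 2.6
tool_pos: [0.4529, -0.2518, 0.3029]
tool_rot: [-1.886, -2.512, -0.0]
contact_force: [-0.6, 0.1, -0.0]
opening: 0.0857
t 2.6 pos [ 0.4529 -0.2518  0.3029] yaw 106.19 F [-0.6  0.1 -0. ] open 0.0857
shift [-0.0198 -0.04   -0.0271]
turn [-0.02 -0.03  3.79] shift after turn [-0.0224 -0.0386 -0.0271]
t 2.6 pos [ 0.4529 -0.2518  0.3029] yaw 106.19 F [-0.6  0.1 -0. ] open 0.0857
shift [0.5116 0.1309 0.0031]
turn [-0.02 -0.03 -0.01] shift after turn [0.5116 0.1311 0.0029]
{'fovy': 68.52492193017622, 'cx': 321.3842141908632, 'cy': 243.28607475511865, 'mount': array([[ 1.15426568e-03, -9.63811167e-01, -2.66583385e-01,
         6.75208995e-02],
       [ 9.99999309e-01,  1.05308377e-03,  5.22504372e-04,
        -7.74360124e-05],
       [-2.22860913e-04, -2.66583804e-01,  9.63811717e-01,
        -1.43235355e-01],
       [ 0.00000000e+00,  0.00000000e+00,  0.00000000e+00,
         1.00000000e+00]])}
[ 0.43404317 -0.18706998  0.44618913] [ 0.07433407 -0.25549687 -0.96394803] [ 0.46085823 -0.28478668  0.06534418]
```

```bash
python3 -m handwheel '[0.034,0.009,0,0,0,0, 0.034,0.009,0,0,0,0, 0.034,0.009,0,0,0,0, 0.034,0.009,0,0,0,0, 0.034,0.009,0,0,0,0, 0.034,0.009,0,0,0,0, 0.034,0.009,0,0,0,0, 0.034,0.009,0,0,0,0, 0.034,0.009,0,0,0,0, 0.034,0.009,0,0,0,0, 0.034,0.009,0,0,0,0, 0.034,0.009,0,0,0,0, 0.034,0.009,0,0,0,0, 0.034,0.009,0,0,0,0, 0.036,0.005,0,0,0,0, 0,0,0,0,0,0, 0,0,0,0,0,0]'
python3 - <<'E'
from h import *
from m import rect,pca
im,W,(K,Rw,p,c),o=grab('wrist'); np.savez('w2.npz',im=im,W=W)
im1=np.load('w1.npz')['im']; cv2.imwrite('pics/w12.png',np.vstack([cv2.resize(i,(400,300)) for i in (im1,im)])[...,::-1])
f=W.reshape(-1,3);L=f[np.linalg.norm(f[:,:2]-[.436,.276],axis=1)<.12]
H=L[(L[:,2]>.147)&(L[:,2]<.175)]; print('handle',pca(H),rect(H),np.percentile(H[:,2],[5,50,95]))
T=L[(L[:,2]>.038)&(L[:,2]<.05)]; print('plate',np.median(T[:,2]))
C=L[(L[:,2]>.095)&(L[:,2]<.12)]; print('rack top',pca(C),rect(C))
f=np.load('w1.npz')['W'].reshape(-1,3);L=f[np.linalg.norm(f[:,:2]-[.42,-.282],axis=1)<.14]
for a,b in((.059,.069),(.073,.083)):
    F=L[(L[:,2]>a)&(L[:,2]<b)]; print('tray',pca(F),rect(F),np.median(F[:,2]))
to([.436,.276,.133],106.2)
E
```

```text
t: 4.35
tool_pos: [0.4342, 0.2766, 0.3031]
tool_rot: [1.882, 2.515, -0.001]
contact_force: [-0.9, -0.9, 0.5]
opening: 0.0852
rack [0.44  0.259 0.164]
  top bench 0.0007 0.0041
   [  78  256 1136  231    8   22   18  200  429  139    4    3    6  124
   80    0]
  handle (array([0.4361, 0.2724]), np.float64(106.2), 210) (array([436.1, 273.8]), array([ 12.5, 142.1]), 16.1) [0.1526 0.1588 0.1651]
  warmer (array([442.7, 283.4]), array([137.3, 191.3]), 5.7) 0.04535682817848352
  scene bench -0.0006 0.0027
   [ 207  250 1382  222   71  381   89  385  598  165   22   24   84  297
   29    0]
  handle (array([0.4373, 0.2794]), np.float64(106.2), 410) (array([436.2, 278. ]), array([ 19.2, 139.9]), 15.8) [0.1454 0.1555 0.1605]
  warmer (array([466.8, 295. ]), array([122.4, 201.5]), 29.4) 0.04470407676413801
tray [ 0.424 -0.283  0.063]
  top bench 0.0013 0.004
   [  15   92  555  176 1444  590  141    0    0    0    0    0    0    0
    0    0]
  floor (array([ 422.1, -284. ]), array([101.2, 198.4]), 13.4) (array([ 0.42  , -0.2857]), np.float64(102.4), 1501) 0.06572712466867969
  lip (array([ 
[... 2761 characters left out ...]
281 ]), np.float64(106.5), 2295) (array([433.3, 276.1]), array([ 11.6, 139.6]), 16.6) [0.15741939 0.15939289 0.16065441]
plate 0.0456991724207253
rack top (array([0.4331, 0.2813]), np.float64(108.1), 6467) (array([451.1, 281.3]), array([ 93.2, 149.6]), 16.5)
tray (array([ 0.4165, -0.2767]), np.float64(102.5), 13926) (array([ 418. , -282.4]), array([ 92.4, 187.1]), 12.5) 0.06576283914815534
tray (array([ 0.4138, -0.2773]), np.float64(102.2), 3383) (array([ 417.9, -282.1]), array([104.4, 198.6]), 12.5) 0.07761507791974498
t 4.4 pos [0.4345 0.2759 0.3032] yaw 106.31 F [ 0.5  0.4 -0.5] open 0.0855
shift [-0.0003  0.0016  0.1702]
turn [-0.02  0.03  0.11] shift after turn [-0.0004  0.0015  0.1702]
```

View pics/w12.png

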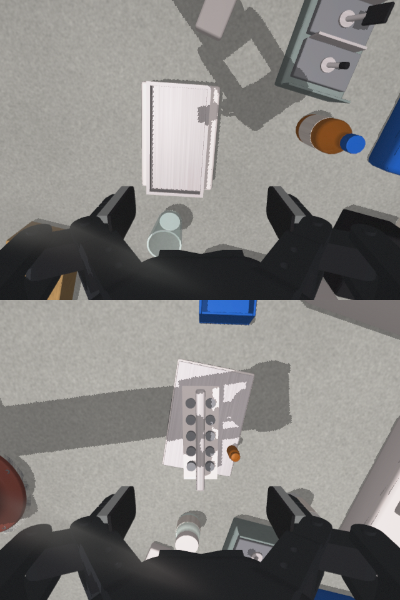

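Top half: tray empty, clear of the beaker. Bottom half: handle centred between fingers, vial beside the rack and lower than the fingers will go. Wrist-camera values: handle (0.4333, 0.2761), 106.5°; tray (0.418, −0.2822), 102.5°.

```bash
python3 -m handwheel '[0,-0.001,0.02,0,0,-0.2, 0,0,0.025,0,0,0, 0,0,0.025,0,0,0, 0,0,0.025,0,0,0, 0,0,0.025,0,0,0, 0,0,0.02,0,0,0, 0,0,0.015,0,0,0, 0,0,0.01,0,0,0, 0,0,0.005,0,0,0, 0,0,0,0,0,0]'
python3 -m handwheel '[0,0,0,0,0,0, 0,0,0,0,0,0, 0,0,0,0,0,0, 0,0,0,0,0,0, 0,0,0,0,0,0, 0,0,0,0,0,0, 0,0,0,0,0,0, 0,0,0,0,0,0, 0,0,0,0,0,0, 0,0,0,0,0,0]' 1 60
python3 -m handwheel '[0,0,-0.003,0,0,0, 0,0,-0.006,0,0,0, 0,0,-0.01,0,0,0, 0,0,-0.012,0,0,0, 0,0,-0.01,0,0,0, 0,0,-0.006,0,0,0, 0,0,-0.003,0,0,0, 0,0,0,0,0,0, 0,0,0,0,0,0]'
python3 -c "from h import *
to([.418,-.2823,.28],102.5)
im,W,_,o=grab('wrist');cv2.imwrite('pics/w3.png',im[::2,::2,::-1])"
```

```text
t: 5.4
tool_pos: [0.4336, 0.2757, 0.1332]
tool_rot: [-1.879, -2.518, 0.0]
contact_force: [-0.4, -0.3, -0.6]
opening: 0.0855
t: 6.4
tool_pos: [0.4336, 0.2761, 0.1337]
tool_rot: [1.878, 2.518, 0.0]
contact_force: [-1.7, -0.6, 3.8]
opening: 0.0111
t: 7.3
tool_pos: [0.4333, 0.2758, 0.1829]
tool_rot: [-1.878, -2.518, 0.001]
contact_force: [-0.8, -0.9, -2.5]
opening: 0.0107
t 7.3 pos [0.4333 0.2758 0.1829] yaw 106.56 F [-0.8 -0.9 -2.5] open 0.0107
shift [-0.5306 -0.1738 -0.0969]
turn [-0.04  0.01  4.06] shift after turn [-0.5416 -0.1357 -0.0971]
```

View pics/w3.png

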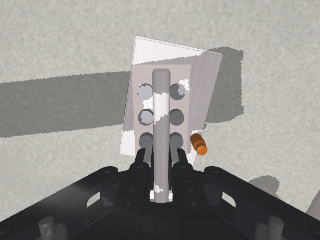

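```bash
python3 -m handwheel '[0,0,-0.01,0,0,0, 0,0,-0.02,0,0,0, 0,0,-0.02,0,0,0, 0,0,-0.02,0,0,0, 0,0,-0.01,0,0,0, 0,0,0,0,0,0]'
python3 -m handwheel '[-0.01,-0.0033,0,0,0,0, -0.02,-0.0066,0,0,0,0, -0.03,-0.01,0,0,0,0, -0.034,-0.0111,0,0,0,0, -0.034,-0.0111,0,0,0,0, -0.034,-0.0111,0,0,0,0, -0.034,-0.0111,0,0,0,0, -0.034,-0.0111,0,0,0,0, -0.034,-0.0111,0,0,0,0, -0.034,-0.0111,0,0,0,0, -0.034,-0.0111,0,0,0,0, -0.034,-0.0111,0,0,0,0, -0.034,-0.0111,0,0,0,0, -0.034,-0.0111,0,0,0,0, -0.034,-0.0111,0,0,0,0, -0.03,-0.01,0,0,0,0, -0.02,-0.0066,0,0,0,0, -0.01,-0.0033,0,0,0,0]'
python3 -m handwheel '[0,0,0,0,0,1, 0,0,0,0,0,2, 0,0,0,0,0,1, 0,0,0,0,0,0, 0,0,0,0,0,0]'
python3 -c "from h import *
to([.418,-.2823,.1535],102.5)
im,W,_,o=grab('wrist');cv2.imwrite('pics/w4.png',im[...,::-1])
im2,W2,_,_=grab('scene');cv2.imwrite('pics/w4.png',np.vstack([cv2.resize(im,(400,300)),im2[100:250,200:400].repeat(2,0).repeat(2,1)])[...,::-1])
f=W2.reshape(-1,3);L=f[np.linalg.norm(f[:,:2]-[.418,-.282],axis=1)<.1]
L=L[(L[:,2]>.1)&(L[:,2]<.22)]
print(np.histogram(L[:,2],np.arange(.1,.23,.01))[0])"
```

```text
t: 7.95
tool_pos: [0.4344, 0.2764, 0.2656]
tool_rot: [1.877, 2.517, 0.005]
contact_force: [0.6, 0.4, -2.7]
opening: 0.0112
t: 9.75
tool_pos: [0.4167, -0.2809, 0.2614]
tool_rot: [-1.879, -2.513, 0.0]
contact_force: [0.3, -0.0, -2.4]
opening: 0.0105
t: 10.25
tool_pos: [0.4182, -0.2788, 0.2632]
tool_rot: [-1.964, -2.452, -0.0]
contact_force: [0.3, 0.0, -3.7]
opening: 0.0107
t 10.25 pos [ 0.4182 -0.2788  0.2632] yaw 102.62 F [ 0.3  0.  -3.7] open 0.0107
shift [-0.0034 -0.001   0.1097]
turn [-0.   -0.01  0.12] shift after turn [-0.0034 -0.001   0.1097]
[  0   0   0   0   0   0   0 208 158  84 299  90]
```

View pics/w4.png

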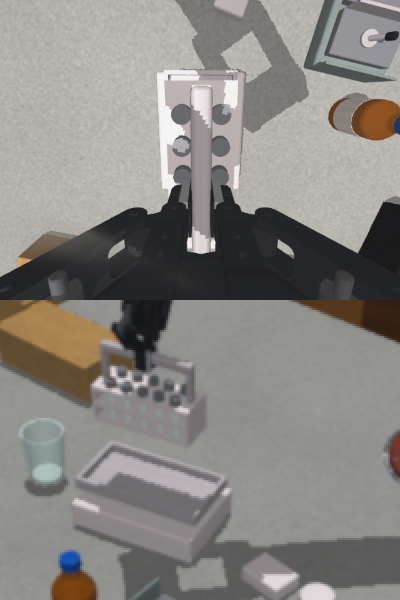

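The rack hangs level and square over the tray. Lowering.

```bash
python3 -m handwheel '[-0.003,-0.001,0.01,0,0,0, 0,0,0.02,0,0,0, 0,0,0.02,0,0,0, 0,0,0.02,0,0,0, 0,0,0.015,0,0,0, 0,0,0.01,0,0,0, 0,0,0.005,0,0,0, 0,0,0.004,0,0,0, 0,0,0.002,0,0,0, 0,0,0,0,0,0, 0,0,0,0,0,0]'
python3 -c "from h import *
to([.418,-.2823,.1535],102.5)"
```

```text
t: 11.45
tool_pos: [0.4182, -0.2829, 0.158]
tool_rot: [1.964, 2.45, -0.0]
contact_force: [0.5, 0.3, -2.5]
opening: 0.0107
t 11.45 pos [ 0.4182 -0.2829  0.158 ] yaw 102.55 F [ 0.5  0.3 -2.5] open 0.0107
shift [ 0.0006 -0.0001  0.0045]
turn [0.04 0.06 0.05] shift after turn [ 0.0006 -0.      0.0045]
```

```bash
python3 -m handwheel '[0,0,0.002,0,0,0, 0,0,0.001,0,0,0, 0,0,0.001,0,0,0, 0,0,0.0005,0,0,0, 0,0,0,0,0,0]'
python3 -m handwheel '[0,0,0.0005,0,0,0, 0,0,0,0,0,0, 0,0,0,0,0,0]'
```

```text
t: 11.95
tool_pos: [0.418, -0.2826, 0.1537]
tool_rot: [1.965, 2.451, 0.0]
contact_force: [-3.1, 1.9, 3.4]
opening: 0.0112
t: 12.25
tool_pos: [0.4181, -0.2827, 0.1537]
tool_rot: [1.965, 2.451, 0.0]
contact_force: [-4.1, 3.6, 6.5]
opening: 0.0112
```

```bash
python3 -m handwheel '[0,0,0,0,0,0, 0,0,0,0,0,0, 0,0,0,0,0,0, 0,0,0,0,0,0, 0,0,0,0,0,0, 0,0,0,0,0,0, 0,0,0,0,0,0, 0,0,0,0,0,0]' 0
python3 -m handwheel '[0,0,-0.005,0,0,0, 0,0,-0.01,0,0,0, 0,0,-0.02,0,0,0, 0,0,-0.03,0,0,0, 0,0,-0.03,0,0,0, 0,0,-0.03,0,0,0, 0,0,-0.02,0,0,0, 0,0,0,0,0,0, 0,0,0,0,0,0]'
cat > r.py <<'E'
from h import *
def rect(P):
    (c,s,a)=cv2.minAreaRect((P[:,:2]*1000).astype(np.float32)); return np.round(c,1),np.round(s,1),round(a,1)
E
python3 -c "from r import *
to([.56,.0,.30],0)
im,W,_,o=grab('wrist');cv2.imwrite('pics/w5.png',im[...,::-1])
f=W.reshape(-1,3);L=f[np.linalg.norm(f[:,:2]-[.418,-.282],axis=1)<.12]
for a,b in((.165,.185),(.116,.14),(.06,.07),(.073,.083)):
    H=L[(L[:,2]>a)&(L[:,2]<b)]; print(len(H),rect(H),np.percentile(H[:,2],[5,50,95]).round(4))
H=L[(L[:,2]>.165)&(L[:,2]<.185)]; A=np.c_[H[:,:2]-H[:,:2].mean(0),np.ones(len(H))]; print('slope',np.linalg.lstsq(A,H[:,2],rcond=None)[0])
"
```

```text
t: 13.05
tool_pos: [0.4179, -0.2826, 0.1523]
tool_rot: [1.965, 2.451, -0.0]
contact_force: [-0.4, -0.4, 0.6]
opening: 0.0856
t: 13.95
tool_pos: [0.4179, -0.2827, 0.2977]
tool_rot: [1.965, 2.45, -0.0]
contact_force: [-0.5, 0.4, -1.2]
opening: 0.0853
t 13.95 pos [ 0.4179 -0.2827  0.2977] yaw 102.56 F [-0.5  0.4 -1.2] open 0.0853
shift [ 0.245   0.2001 -0.0024]
turn [7.0000e-02 0.0000e+00 1.0256e+02] shift after turn [ 0.1421 -0.2827 -0.0023]
2743 (array([ 418.2, -282.3]), array([ 11.8, 139.6]), 12.3) [0.1774 0.1794 0.1806]
7270 (array([ 418.1, -282.8]), array([ 56.1, 150. ]), 12.5) [0.1207 0.1222 0.1324]
5550 (array([ 418., -282.]), array([ 92.5, 186.7]), 12.4) [0.0645 0.0658 0.0672]
3307 (array([ 417.9, -281.9]), array([104.2, 198.5]), 12.4) [0.0756 0.0777 0.0789]
slope [0.01758667 0.0040124  0.17925351]
```

View pics/w5.png

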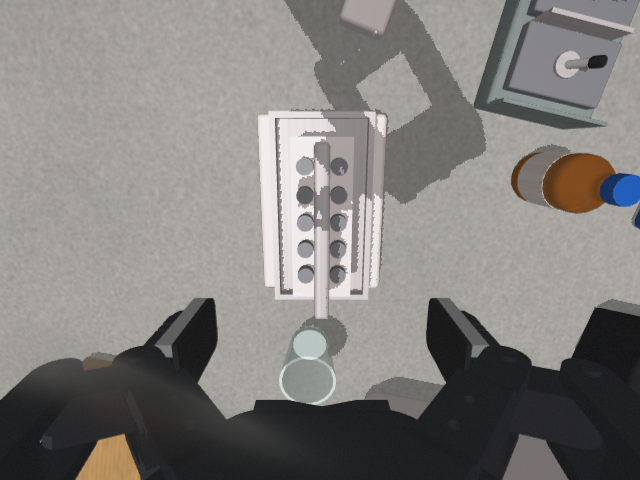

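The rack stands flat and centred in the tray (centres agree within 1 mm), and the gripper has let go. Now over the console with the fingers shut.

```bash
python3 -m handwheel '[0,0,0,0,0,6.3, 0,0,0,0,0,6.3, 0.02,0.013,0,0,0,0, 0.03,0.02,0,0,0,0, 0.03,0.02,0,0,0,0, 0.03,0.02,0,0,0,0, 0.03,0.02,0,0,0,0, 0.03,0.02,0,0,0,0, 0.03,0.02,0,0,0,0, 0.03,0.02,0,0,0,0, 0.03,0.02,0,0,0,0, 0.02,0.015,0,0,0,0, 0,0,0,0,0,0, 0,0,0,0,0,0]' 1 60
cat > c.py <<'E'
from r import *
import sys
im,W,(K,Rw,p,c),o=grab('wrist');cv2.imwrite(f'pics/{sys.argv[1]}.png',im[...,::-1])
f=W.reshape(-1,3);col=im.reshape(-1,3).astype(int);k=~np.isnan(f[:,0])&(abs(f[:,0]-.625)<.07)&(abs(f[:,1]+.023)<.13);f=f[k];col=col[k]
B=f[(f[:,2]>.02)&(f[:,2]<.08)]; print('console',rect(B))
for n,y in(('ball',.05),('paddle',-.022),('stub',-.09)):
    L=f[(abs(f[:,1]-y)<.028)&(f[:,2]>.078)]
    H=L[L[:,2]>L[:,2].max()-.012]; print(n,len(L),'mean',L.mean(0).round(4),'xr',L[:,0].min().round(4),L[:,0].max().round(4),'yr',np.percentile(L[:,1],[2,98]).round(4),'zmax',L[:,2].max().round(4),'top mean',H.mean(0).round(4))
for n,i in(('fins',(f[:,2]>.068)&(f[:,2]<.077)),):
    F=f[i];h=np.histogram(F[:,1],np.arange(-.15,.11,.005));print([(round(a,3),b) for b,a in zip(*h) if b>30])
to([.625,-.02,.30],90)
E
python3 c.py w6
```

```text
t: 15.4
tool_pos: [0.6053, -0.0025, 0.2951]
tool_rot: [-2.219, -2.22, 0.004]
contact_force: [0.1, 0.0, -0.6]
opening: -0.0003
console (array([622.5, -18.8]), array([116.2, 235.9]), 0.3)
ball 362 mean [0.602  0.0513 0.1065] xr 0.5913 0.6161 yr [0.0436 0.0588] zmax 0.115 top mean [0.5999 0.0513 0.1105]
paddle 17817 mean [ 0.6067 -0.0011  0.3546] xr 0.555 0.6579 yr [-0.0149  0.0058] zmax 0.3876 top mean [0.6052 0.003  0.3817]
stub 106 mean [ 0.6346 -0.0868  0.0871] xr 0.6283 0.641 yr [-0.0918 -0.0834] zmax 0.0919 top mean [ 0.6347 -0.0869  0.0871]
[(np.float64(-0.135), np.int64(69)), (np.float64(-0.06), np.int64(71)), (np.float64(-0.055), np.int64(322)), (np.float64(0.01), np.int64(44)), (np.float64(0.015), np.int64(303)), (np.float64(0.095), np.int64(521))]
t 15.45 pos [ 0.6053 -0.0031  0.2956] yaw 89.95 F [ 0.2 -0.4 -0.3] open -0.0002
shift [-0.0169  0.0197 -0.0044]
turn [-0.16  0.   -0.05] shift after turn [-0.0169  0.0197 -0.0044]
```

View pics/w6.png

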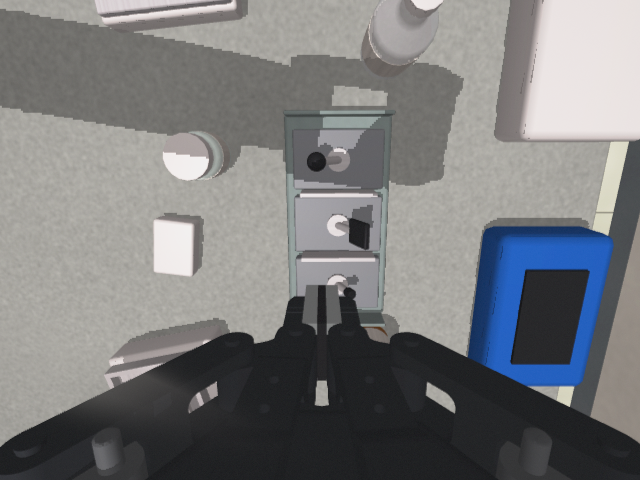

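Three levers clearly seen: ball (316,161), paddle (359,234), stub (348,293). Console centre is (0.6225, −0.019), yaw about 0.3°. Paddle first, from behind.

```bash
python3 -m handwheel '[-0.005,0.02,0,0,0,0, -0.006,0.03,0,0,0,0, -0.005,0.024,0,0,0,0, 0,0,0.02,0,0,0, 0,0,0.04,0,0,0, 0,0,0.04,0,0,0, 0,0,0.03,0,0,0, 0,0,0.02,0,0,0, 0,0,0,0,0,0, 0,0,0,0,0,0]' 1
python3 -c "from h import *
to([.679,-.019,.085],90)"
```

```text
t: 16.45
tool_pos: [0.6797, -0.0198, 0.1474]
tool_rot: [-2.223, -2.219, 0.001]
contact_force: [0.7, 0.4, 0.9]
opening: -0.0001
t 16.45 pos [ 0.6797 -0.0198  0.1474] yaw 89.89 F [0.7 0.4 0.9] open -0.0001
shift [ 0.0008 -0.0006  0.0624]
turn [-0.03  0.   -0.11] shift after turn [ 0.0008 -0.0007  0.0624]
```

```bash
python3 -m handwheel '[0.001,0,0.02,0,0,0, 0,0,0.02,0,0,0, 0,0,0.015,0,0,0, 0,0,0.007,0,0,0, 0,0,0,0,0,0, 0,0,0,0,0,0]'
python3 -m handwheel '[0,-0.005,0,0,0,0, 0,-0.005,0,0,0,0, 0,-0.005,0,0,0,0, 0,-0.005,0,0,0,0, 0,0,0,0,0,0]'
python3 -m handwheel '[0,-0.005,0,0,0,0, 0,-0.005,0,0,0,0, 0,0,0,0,0,0]'
python3 -m handwheel '[0,-0.005,0,0,0,0, 0,-0.005,0,0,0,0, 0,0,0,0,0,0]'
python3 -m handwheel '[0,-0.005,0,0,0,0, 0,-0.005,0,0,0,0, 0,0,0,0,0,0, 0,0,0,0,0,0]'
```

```text
t: 17.05
tool_pos: [0.6808, -0.018, 0.0865]
tool_rot: [2.221, 2.22, 0.002]
contact_force: [0.5, 0.2, -0.2]
opening: 0.0004
t: 17.55
tool_pos: [0.6608, -0.0179, 0.0868]
tool_rot: [2.22, 2.219, 0.003]
contact_force: [2.8, 0.6, 3.0]
opening: -0.0003
t: 17.85
tool_pos: [0.6487, -0.0177, 0.0846]
tool_rot: [-2.221, -2.219, 0.002]
contact_force: [0.9, 0.5, 1.4]
opening: 0.0001
t: 18.15
tool_pos: [0.6385, -0.0176, 0.0843]
tool_rot: [-2.221, -2.219, 0.003]
contact_force: [0.2, -0.6, 0.3]
opening: 0.0003
t: 18.55
tool_pos: [0.6299, -0.0178, 0.0853]
tool_rot: [-2.222, -2.221, 0.0]
contact_force: [-0.6, 0.3, -0.7]
opening: -0.0001
```

```bash
python3 -m handwheel '[0,0.004,0,0,0,0, 0,0,-0.02,0,0,0, 0,0,-0.03,0,0,0, 0,0,-0.03,0,0,0, 0,0,-0.02,0,0,0, 0.015,-0.015,0,0,0,0, 0.02,-0.02,0,0,0,0, 0.02,-0.02,0,0,0,0, 0.014,-0.011,0,0,0,0, 0,0,0,0,0,0]'
python3 -c "from h import *
im,W,_,o=grab('top');cv2.imwrite('pics/t7.png',im[180:255,265:365].repeat(4,0).repeat(4,1)[...,::-1])
to([.567,.051,.088],90)"
```

```text
t: 19.55
tool_pos: [0.5675, 0.0527, 0.1854]
tool_rot: [2.22, 2.223, 0.001]
contact_force: [-0.5, 0.2, -0.9]
opening: -0.0
t 19.6 pos [0.5682 0.0518 0.1855] yaw 90.04 F [ 0.5 -0.8  0.3] open 0.0001
shift [-0.0008 -0.0013  0.0975]
turn [0.05 0.02 0.04] shift after turn [-0.0008 -0.0012  0.0975]
```

```bash
python3 -m handwheel '[-0.001,-0.001,0.02,0,0,0, 0,0,0.03,0,0,0, 0,0,0.025,0,0,0, 0,0,0.015,0,0,0, 0,0,0.006,0,0,0, 0,0,0,0,0,0, 0,0,0,0,0,0]'
python3 -m handwheel '[0,0.005,0,0,0,0, 0,0.005,0,0,0,0, 0,0.005,0,0,0,0, 0,0.005,0,0,0,0, 0,0,0,0,0,0]'
python3 -m handwheel '[0,0.005,0,0,0,0, 0,0.005,0,0,0,0, 0,0,0,0,0,0]'
python3 -m handwheel '[0,0.005,0,0,0,0, 0,0.005,0,0,0,0, 0,0,0,0,0,0]'
python3 -m handwheel '[0,0.005,0,0,0,0, 0,0.004,0,0,0,0, 0,0,0,0,0,0, 0,0,0,0,0,0]'
```

```text
t: 20.3
tool_pos: [0.5683, 0.0501, 0.0906]
tool_rot: [2.221, 2.219, 0.002]
contact_force: [0.1, -0.5, 0.2]
opening: -0.0001
t: 20.8
tool_pos: [0.5881, 0.0503, 0.09]
tool_rot: [2.222, 2.22, 0.001]
contact_force: [-1.8, 0.6, 0.9]
opening: 0.0003
t: 21.1
tool_pos: [0.5981, 0.0502, 0.0893]
tool_rot: [2.222, 2.22, 0.001]
contact_force: [-0.3, -0.2, -0.1]
opening: -0.0002
t: 21.4
tool_pos: [0.6079, 0.0502, 0.0894]
tool_rot: [2.222, 2.22, 0.001]
contact_force: [0.2, -0.7, 0.3]
opening: 0.0001
t: 21.8
tool_pos: [0.6162, 0.0502, 0.0893]
tool_rot: [-2.222, -2.221, 0.0]
contact_force: [-0.3, -0.7, -0.1]
opening: 0.0001
```

```bash
python3 -m handwheel '[0,-0.005,0,0,0,0, 0,0,-0.02,0,0,0, 0,0,-0.04,0,0,0, 0,0,-0.04,0,0,0, 0,0,-0.04,0,0,0, 0,0,-0.04,0,0,0, 0,0,-0.03,0,0,0, 0,-0.03,0,0,0,0, 0,-0.04,0,0,0,0, 0,-0.04,0,0,0,0, 0,0,0,0,0,0, 0,0,0,0,0,0]'
python3 - <<'E'
from r import *
im,W,_,o=grab('top'); s,Ws,_,_=grab('scene')
rr=lambda i,x0,y0,x1,y1:cv2.resize(i[y0:y1,x0:x1],(400,300),interpolation=cv2.INTER_CUBIC)
cv2.imwrite('pics/f8.png',np.vstack([np.hstack([rr(im,120,150,480,420),rr(im,265,180,365,255)]),np.hstack([rr(s,180,140,580,440),rr(s,245,230,365,320)])])[...,::-1])
f=W.reshape(-1,3)
for n,y in(('ball',.05),('paddle',-.02),('stub',-.09)):
  for q in (W,Ws):
    g=q.reshape(-1,3);L=g[(abs(g[:,0]-.6225)<.05)&(abs(g[:,1]-y)<.025)&(g[:,2]>.085)&(g[:,2]<.13)]; print(n,len(L),L.mean(0).round(3),L[:,0].min().round(3),L[:,0].max().round(3))
a=np.load('top0.npz')['im'].astype(int);b=im.astype(int)
d=(abs(a-b).sum(2)>110).astype(np.uint8);d[330:]=0
_,_,st,ce=cv2.connectedComponentsWithStats(d)
print([(list(map(int,s_)),c.round().tolist()) for s_,c in zip(st[1:],ce[1:]) if s_[4]>15])
E
```

```text
t: 23.0
tool_pos: [0.5004, 0.0504, 0.2995]
tool_rot: [2.222, 2.22, 0.001]
contact_force: [-0.5, -0.7, 0.0]
opening: -0.0001
ball 31 [0.645 0.047 0.108] 0.634 0.653
ball 50 [0.647 0.055 0.105] 0.635 0.656
paddle 40 [ 0.606 -0.022  0.103] 0.599 0.615
paddle 112 [ 0.606 -0.016  0.1  ] 0.596 0.616
stub 12 [ 0.639 -0.092  0.09 ] 0.634 0.644
stub 8 [ 0.637 -0.086  0.087] 0.632 0.64
[([290, 204, 7, 7, 33], [293.0, 207.0]), ([312, 205, 10, 11, 77], [316.0, 209.0]), ([240, 208, 76, 122, 5130], [275.0, 264.0]), ([290, 217, 7, 8, 42], [293.0, 221.0]), ([311, 217, 10, 8, 51], [316.0, 221.0]), ([245, 251, 3, 20, 31], [246.0, 261.0]), ([191, 257, 55, 22, 178], [223.0, 266.0]), ([191, 264, 49, 15, 225], [216.0, 271.0]), ([373, 268, 57, 32, 619], [397.0, 280.0]), ([231, 272, 6, 7, 28], [233.0, 275.0]), ([215, 276, 5, 7, 25], [217.0, 280.0]), ([223, 276, 5, 5, 22], [225.0, 278.0]), ([207, 279, 5, 6, 25], [209.0, 282.0]), ([199, 282, 5, 5, 22], [201.0, 284.0]), ([419, 285, 6, 5, 24], [422.0, 287.0]), ([411, 286, 6, 6, 24], [414.0, 288.0]), ([402, 288, 7, 5, 26], [405.0, 290.0]), ([386, 291, 6, 6, 25], [388.0, 293.0]), ([394, 290, 6, 5, 25], [397.0, 292.0]), ([258, 300, 16, 14, 55], [262.0, 308.0]), ([362, 315, 124, 15, 778], [449.0, 324.0])]
```

View pics/f8.png

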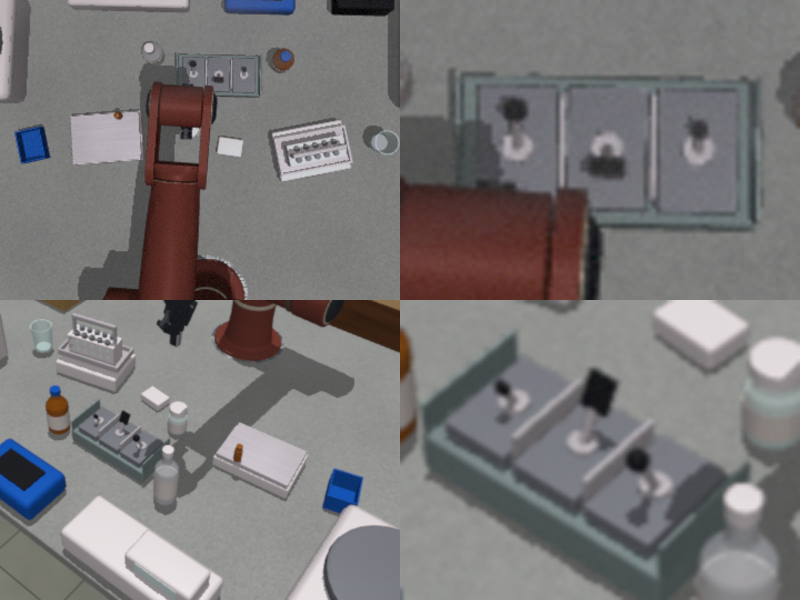

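Paddle now leans to the robot, ball away, stub unchanged. The rack is in the tray, and the vial, bottles, jar, timer, box and beaker stand where they were.

```bash
python3 -c "from station import ctrl
print(ctrl.finish_job())"
```

```text
the job is handed in; nothing more can be done
None
```

The rack is standing in the shaker tray and both levers are switched over. I handed the job in at about 23 s of the 72 s allowed. I lifted the rack off the warming plate by its handle, set it in the tray and let go. Only then did I pull the paddle lever to off and push the ball lever to on, with the fingers shut.

What the last checks showed:
- **Rack:** it is flat, with its centre within 1 mm of the tray's and square to it. The handle top is at 0.179 m, as expected for a rack sitting on the tray floor.
- **Levers:** the ball's centre is about 23 mm beyond its pivot and the middle of the paddle about 17 mm on the robot's side. Both fit the end stops. The short lever still leans away, as at the start.
- **Other objects:** comparing the top view before and after showed changes only at the rack's old and new places, the two levers, and the arm and its shadows. The arm covered the jar in that view, but the scene view shows it standing in place.
- **Robot:** it is clear of everything at z = 0.30 m. The contact forces I read stayed below about 10 N.

No check failed or disagreed.

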